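# Lock an airpot's pump down for carrying

## Task

The coffee airpot is about to be carried away, so lock its pump down. Draw the lock slide on the push plate all the way back so that its tongue is clear of the collar, press the push plate down against its spring until it is fully home, and while it is held down slide the lock all the way out until its tongue is caught under the collar's lip and the plate stays down when you let go. Feel your way and do not force the plate or the lock, and leave the cup, the milk jug and the tamper where they stand.

Things in the scene. Friction and masses are not known exactly. Their poses are not given: they have to be found in the camera images.
- airpot: Steel pump airpot fixed in its stand, 152 mm wide; its black head's top is 222 mm up. Origin: on its axis at counter level; z up; -x to the spout (reaches 138 mm), +x the way the lock slides out. On the head a threaded aluminium collar ring, 49 mm radius, with a strike pocket on +x reaching 58 mm. It is screwed up or down to set the pump's stroke: its upper face is anywhere from 235 to 251 mm up.
- push_plate: Round black push plate (pump plunger), 80 mm wide, in the collar. Origin: centre of its upper face, 268 mm up when raised; axes as the airpot's. Spring: 3 N at the top, 0.2 N more per mm. It meets a hard seat 14 to 29 mm down, depending on the collar: feel for it. Only within 1.5 mm of the seat does the lock's tongue pass under the lip. Bear on seat and lip with less than 12 N.
- pump_stroke (a joint): How far the push plate is pressed down, m: 0 raised, 0.014 to 0.029 at its seat. When locked it springs back up about 3.5 mm from the seat, until the tongue bears up against the lip (0.0105 to 0.0255), and stays there.
- lock_slide: Grey slide 44 mm (x) by 30 mm (y), 3 mm thick, on top of the push plate, moving down with it. Across its middle a thumb ridge 10 mm thick (x), 28 mm wide (y), 16 mm high: pinch it from above, fingers closing along x; fingertips may press on the slide beside it. Its steel tongue comes out of the plate's +x side, 10 to 16 mm below the plate's face. Origin: as the push plate's when drawn back.
- ridge_top (a point): Centre of the top of the lock slide's thumb ridge, 287 mm above the counter with the plate raised (19 mm above the plate's face, 16 mm above the slide). Axes as the airpot's: +x is outward, towards locked. With the slide drawn back it stands 6 mm to the -x side of the pot's axis.
- lock_travel (a joint): How far the lock slide is out along +x, m; about 1.5 N of drag, stays where left. 0: drawn back to its stop. At the start 0.008 to 0.013: the tongue lies over the collar and blocks pressing; below 0.003 it is clear. With the plate at its seat, past 0.0115 the nib on the tongue's tip is beyond the lip and catches behind it as the plate rises; about 0.014: end wall of the pocket.
- cup: White ceramic cup, 74 mm wide, 85 mm high, on the drip tray under the spout. Origin: centre of its underside. Leave it alone.
- jug: Steel milk jug, 76 mm wide, 95 mm high, with a side handle, standing beside the airpot. Origin: centre of its underside. Leave it alone.
- tamper: Steel coffee tamper, 58 mm wide, 86 mm high, standing on its flat face beside the airpot. Origin: centre of its underside. Leave it alone.

How it is judged:
By the outcome, as a careful person would: the job done as asked, in the order asked, and still so for the second after the job is handed in, with the robot touching nothing.
It also fails if it takes over 59 s, if anything falls off the work surface, if the arm or the gripper's body presses on something with over 40 N, if the wrist force passes 120 N, or if a joint passes its speed limit or range.

## Robot

A 6-joint arm with a two-finger parallel gripper is mounted at the origin on the work surface. World frame = base frame: x ahead of the robot, y to its left, z up, the work surface at z = 0. Lengths are in mm, angles in rad, forces in N, time in s.
With the tool pointing down it reaches from about 350 to 975 mm from the base axis. Payload 7.1 kg.
Tool frame: the origin (TCP) lies between the finger pads; the fingertips stand 19 mm ahead of it and the grasp point (between the pads) is the TCP; y points along the fingers, z is the direction in which the jaws open and shut, and the axes are right-handed (so a half turn about y gives the same grasp; the last joint's range is limited). The gripper opens to 88 mm and grips with 3 to 60 N. Pads are 20 mm wide; open, the fingers measure 115 mm over their backs; the gripper's body (75 mm by 178 mm) begins 61 mm behind the grasp point.
Start: joints at [1.084, 0.423, 1.63, -0, 1.089, -0.019], TCP at [281.795, 557.85, 241.675] pointing down, gripper open.
Joint ranges: [-3, 3], [-0.9, 2.11], [0.09, 2.58], [-1.31, 4.45], [0.11, 2.69], [-2.54, 2.54]. Speed limits (rad/s): [2.39, 2.39, 3.01, 3.14, 3.14, 3.14].

## Interface

Orientations are given as a rotation vector (axis times angle).
In Python, from workcell import ctrl gives the robot as it stands.
- The arm moves only by the tool servo_tool, never from a script. Its argument "moves" is text: rows parted by semicolons, each of 6 numbers parted by spaces: the shift along the world's x, y, z in m, then the turn, a rotation vector about the world's x, y, z in degrees. A call has 1 to 8 rows; each row is the pose to reach, as a shift and turn from the pose commanded when the call began; what a row does not reach only later rows make up. A row lasts 1/8 s, in which the tool goes at most 62.5 mm and 10.7 degrees, less where a joint would pass 70% of its speed; a pose out of reach is approached as far as the arm can. A call with a gripper value outside its range is refused whole. "hand" is the closure in counts, from 0 (fully open) to 255 (shut), set as the call begins (left out, the last holds). The fingers move at their own pace and stop on an object; the grip force is fixed at half the most. Time passes only in rows, so rows that repeat a pose let the fingers close. It gives the time, the measured TCP pose, the force and the opening at its end, in the units of the state.
- ctrl.get_obs(): the state, without advancing time (a new reading comes with each control period).
- ctrl.get_image(name): name is "scene" or "top" or "wrist"; returns a dict with "pixels" (400x640x3 uint8, red, green, blue), "depth" (400x640 float32, mm along the optical axis (not along the pixel's ray), 0 where there is no reading), "vertical_fov" (degrees; the focal length in pixels is half the picture's height over the tangent of half this angle, whatever the lens; pixels are square), "cx", "cy" (the principal point, pixels), "xyz" and "attitude" of the camera in the world; the wrist camera has in their place "T_tool_cam" (4x4, takes a point from camera to tool coordinates, whose origin is the TCP and whose axes are the tool frame's). Camera axes: x right, y up, looking along -z (the intrinsics and any distortion apply to the point x, -y, -z); pixel columns grow to the right and rows downward; lengths in mm; the calibration is good to about 2 mm. The wrist camera is an equidistant fisheye: a pixel r from the principal point sees the ray r / f radians off the axis. A picture is of the moment at which its call begins: read the wrist's pose just before it.
- ctrl.close_job(): hands the job in, once; it reports no verdict.
The state is a dict: "t": time; "qpos": joint angles; "qvel": joint speeds; "joint_torque": joint torques, N m; "ee_pos": TCP position; "orientation": TCP orientation; "ft_force": force on the tool from outside, world axes, zero at the start; "moment": the same for the moment, N m; "width": finger opening in mm.
Only numpy, scipy, OpenCV 4.12 (cv2) and the standard library are available. Lean on these libraries where they do the work, as an engineer would, in place of code of your own. Each camera call takes 0.05 s, during which the arm holds its last target.

## Working session

There is one attempt and no reset: what is moved stays moved. The work goes in short steps, Python scripts to look and compute and a tool call to move; the robot and the scene stay as the last step left them, time stands still between calls to the robot, and variables do not carry over. Pictures are saved under pics/ and viewed, and the job is handed in when it is done.

Besides the shell and the picture viewer there is one more tool, called after ">>>" by a JSON object that holds its "name" and its "arguments". servo_tool: Moves the arm, as the interface text tells. Its arguments: {"type":"object","properties":{"moves":{"type":"string"},"hand":{"type":"number"}},"required":["moves"]}

```bash
mkdir -p pics
cat > h.py <<'E'
import numpy as np,cv2
from workcell import ctrl
from scipy.spatial.transform import Rotation as R
def snap(n,f):
    o=ctrl.get_obs(); d=ctrl.get_image(n)
    cv2.imwrite('pics/'+f+'.png',d['pixels'][:,:,::-1]); np.save('pics/'+f+'.npy',np.array([d,o],dtype=object),allow_pickle=True)
    return d,o
E
python3 - <<'E'
from h import *
for n in ['scene','top']:
    d,o=snap(n,n+'0'); print({k:v for k,v in d.items() if k not in('pixels','depth')})
print(o)
E
```

```text
{'vertical_fov': 55.833724158007925, 'cx': 318.10114622458934, 'cy': 196.98084868553758, 'xyz': array([1131.17826266,  299.0949226 ,  866.47510984]), 'attitude': array([0.47173725, 0.70207224, 1.89717485])}
{'vertical_fov': 54.047015496761404, 'cx': 320.40915199377315, 'cy': 203.9027410879789, 'xyz': array([ 539.99670785,   91.94998239, 1213.46989134]), 'attitude': array([ 0.01439035, -0.06003027, -1.57594648])}
{'t': 0.05, 'qpos': array([ 1.08398535e+00,  4.23837288e-01,  1.63062343e+00,  3.51286544e-05,
        1.08857832e+00, -1.90140246e-02]), 'qvel': array([ 0.00081962,  0.00113816, -0.00210355, -0.00090328, -0.0009077 ,
        0.00027642]), 'joint_torque': array([ 9.51871448e-05, -5.46094894e+01, -2.74611783e+01,  6.45498815e-02,
        1.87064329e-02, -4.51184042e-05]), 'ee_pos': array([281.57562433, 557.43563428, 240.93003679]), 'orientation': array([-1.54089166,  0.36719279, -0.36657223]), 'ft_force': array([-0.21096481,  0.03437251, -0.61966238]), 'moment': array([ 0.00305866,  0.01939983, -0.02925763]), 'width': 87.5899444010761}
```

View pics/scene0.png

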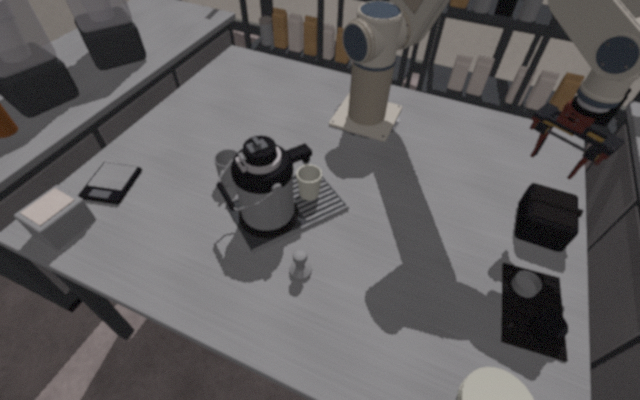

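View pics/top0.png

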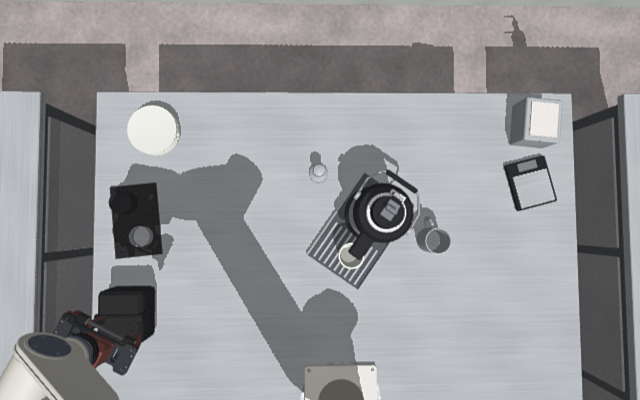

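The pot head is at about (388,211) in the top view. The spout points down-left over the cup at (350,256), and the grey slide is near (393,207). The jug is at (435,240), the tamper at (318,172), and a handle bar near (402,188). Next I'll measure these.

```bash
cat >> h.py <<'E'
def cloud(d,T=None):
    h,w=d['depth'].shape; f=h/2/np.tan(np.radians(d['vertical_fov'])/2)
    v,u=np.mgrid[:h,:w]; z=d['depth'].astype(float)
    x=(u-d['cx'])/f;y=(v-d['cy'])/f
    if T is not None:
        r=np.hypot(x,y)+1e-9; k=np.tan(r)/r; k[r>1.45]=np.nan; x=x*k;y=y*k
    p=np.stack([x*z,-y*z,-z],-1)
    if T is None: P=p@R.from_rotvec(d['attitude']).as_matrix().T+d['xyz']
    else: P=p@T[:3,:3].T+T[:3,3]
    P[d['depth']<=0]=np.nan
    return P
def wristT(d,o):
    W=np.eye(4);W[:3,:3]=R.from_rotvec(o['orientation']).as_matrix();W[:3,3]=o['ee_pos'];return W@d['T_tool_cam']
E
python3 - <<'E'
from h import *
d,o=np.load('pics/top0.npy',allow_pickle=True)
P=cloud(d)
for (u,v) in [(300,250),(394,200),(386,210),(350,256),(435,240),(318,172),(402,188),(390,172),(362,243),(389,216)]: print(u,v,P[v,u].round(1))
roi=d['pixels'][150:300,300:460,::-1]
cv2.imwrite('pics/topc.png',cv2.resize(roi,None,fx=5,fy=4*1.25/1.25*1.25,interpolation=cv2.INTER_CUBIC)[:600*2])
cv2.imwrite('pics/topc.png',cv2.resize(d['pixels'][160:275,325:465,::-1],None,fx=5,fy=5,interpolation=cv2.INTER_CUBIC))
z=P[160:275:1,325:465,2]
hm=np.clip(z,200,300);hm=((hm-200)*2.55); hm=np.nan_to_num(hm).astype(np.uint8)
cv2.imwrite('pics/toph.png',cv2.resize(cv2.applyColorMap(hm,cv2.COLORMAP_JET),None,fx=5,fy=5,interpolation=cv2.INTER_NEAREST))
E
```

```text
300 250 [455.8 120.2   1.4]
394 200 [ 593.6 -115.4  264.3]
386 210 [569.1 -94.5 269. ]
350 256 [437.5 -32.   18.2]
435 240 [ 483.3 -298.9    2.1]
318 172 [685.7  65.4  85.5]
402 188 [ 646.5 -200.5   -7.2]
390 172 [ 676.1 -129.1  156.6]
362 243 [486.7 -43.4 208.2]
389 216 [ 554.5 -101.4  270. ]
```

View pics/topc.png

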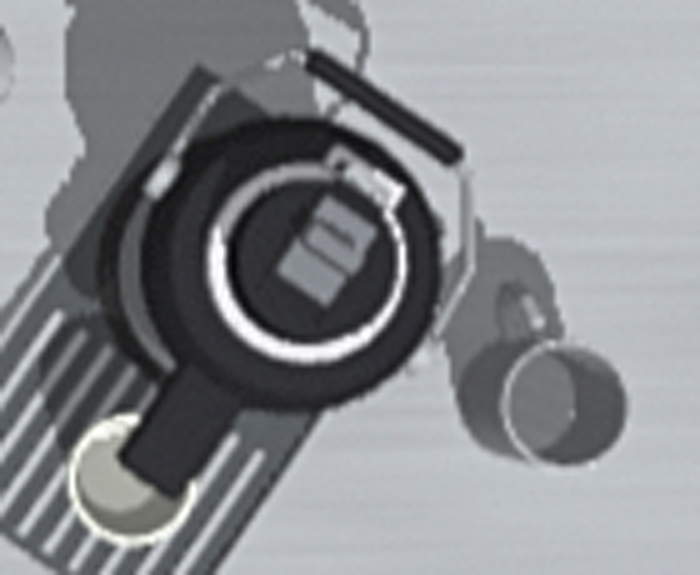

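View pics/toph.png

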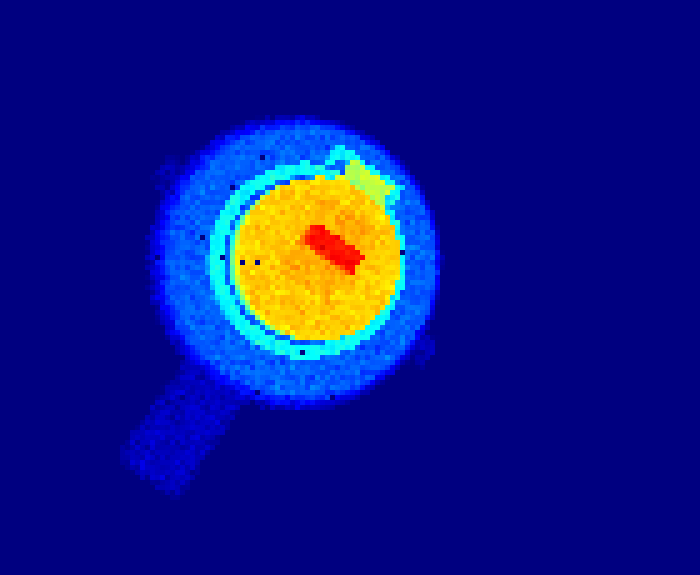

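Run:
```python
from h import *
for n in['top','scene']:
    d,o=np.load(f'pics/{n}0.npy',allow_pickle=True)
    P=cloud(d).reshape(-1,3); P=P[np.isfinite(P[:,0])]
    P=P[np.hypot(P[:,0]-570,P[:,1]+98)<160]
    def sel(a,b): return P[(P[:,2]>a)&(P[:,2]<b)]
    pl=sel(262,274); c,r=cv2.minEnclosingCircle(pl[:,:2].astype(np.float32)); print(n,'plate',c,r,np.median(pl[:,2]),len(pl),pl[:,:2].mean(0))
    rg=sel(280,295); print('ridge',rg.mean(0),len(rg)); print(cv2.minAreaRect(rg[:,:2].astype(np.float32)))
    co=sel(230,259); print('collar',np.histogram(co[:,2],bins=range(230,260)))
    hd=sel(215,228); c2,r2=cv2.minEnclosingCircle(hd[:,:2].astype(np.float32));print('head',c2,r2,np.median(hd[:,2]))
    sp=sel(185,228); q=sp[:,:2]-np.array(c); far=q[np.hypot(*q.T)>95]; m=far.mean(0);print('spout yaw',np.degrees(np.arctan2(-m[1],-m[0])),len(far))
    tg=co[(np.hypot(*(co[:,:2]-c).T)>51)]; m=(tg[:,:2]-c).mean(0); print('pocket yaw',np.degrees(np.arctan2(m[1],m[0])),len(tg))
```

```text
top plate (566.4093017578125, -100.58342742919922) 39.92073059082031 267.8926002852413 769 [565.39900865 -99.43336885]
ridge [ 570.33271929 -103.61926328  285.90357775] 58
((570.4273071289062, -103.72091674804688), (27.56764030456543, 10.677512168884277), 57.12289810180664)
collar (array([ 1,  3,  7,  6,  8, 24, 41, 58, 64, 47, 24, 12,  4,  2,  2,  2,  3,
        2,  2,  2,  4,  2,  3,  7,  5, 13, 10,  8,  7]), array([230, 231, 232, 233, 234, 235, 236, 237, 238, 239, 240, 241, 242,
       243, 244, 245, 246, 247, 248, 249, 250, 251, 252, 253, 254, 255,
       256, 257, 258, 259]))
head (566.5116577148438, -99.31222534179688) 72.30648803710938 221.44017035200574
spout yaw -35.31824215423285 265
pocket yaw -34.573156046749546 33
scene plate (567.8592529296875, -103.06185913085938) 45.37786865234375 270.68258866746487 541 [569.72271271 -94.38261917]
ridge [ 570.21694105 -101.17159979  287.60249345] 62
((567.9458618164062, -102.55186462402344), (30.233104705810547, 11.463994979858398), 57.36839294433594)
collar (array([14, 10, 14, 21, 16,  8, 15, 14, 24, 33, 56, 75, 45, 19, 12, 14,  9,
        6,  8,  9, 10, 12,  6,  9,  9, 10, 15, 21, 17]), array([230, 231, 232, 233, 234, 235, 236, 237, 238, 239, 240, 241, 242,
       243, 244, 245, 246, 247, 248, 249, 250, 251, 252, 253, 254, 255,
       256, 257, 258, 259]))
head (564.0652465820312, -99.05866241455078) 72.8424301147461 224.45779653413808
spout yaw -38.31433851865936 252
pocket yaw 40.49591433794613 68
```

Run:
```python
from h import *
o=ctrl.get_obs(); M=R.from_rotvec(o['orientation']).as_matrix(); print(M.round(3)); 
z=M[:,2]; y=np.degrees(np.arctan2(z[1],z[0])); print('tool z yaw',y,'turn',(-35-y+90)%180-90, (-35-y))
x=np.array([np.cos(np.radians(-35)),np.sin(np.radians(-35))]); print(x, np.array([566.3,-100])+x*5.4, np.array([570.3,-103.4,345])-o['ee_pos'])
```

```text
[[ 0.893 -0.001  0.451]
 [-0.451 -0.001  0.893]
 [-0.    -1.    -0.001]]
tool z yaw 63.19353966338965 turn 81.80646033661034 -98.19353966338966
[ 0.81915204 -0.57357644] [ 570.72342104 -103.09731276] [ 288.70595296 -660.82997054  104.01600508]
```

>>> {"name": "servo_tool", "arguments": {"moves": "0.0 0 0.06 0 0 0; 0.02 -0.03 0.115 0 0 -5; 0.05 -0.08 0.12 0 0 -14; 0.08 -0.13 0.12 0 0 -23; 0.11 -0.18 0.12 0 0 -32; 0.14 -0.23 0.12 0 0 -41; 0.17 -0.28 0.12 0 0 -50; 0.2 -0.33 0.12 0 0 -58", "hand": 0}}

```text
t: 1.1
ee_pos: [482.3, 226.0, 361.5]
orientation: [-1.249, 1.146, -1.146]
ft_force: [1.0, 0.5, 0.3]
width: 87.7
```

>>> {"name": "servo_tool", "arguments": {"moves": "0.02 -0.05 0 0 0 -7; 0.04 -0.1 0 0 0 -14; 0.055 -0.15 0 0 0 -21; 0.07 -0.2 0 0 0 -28; 0.08 -0.25 0 0 0 -35; 0.088 -0.3 0 0 0 -40.2; 0.088 -0.329 0 0 0 -40.2; 0.088 -0.329 0 0 0 -40.2"}}

```text
t: 2.1
ee_pos: [569.5, -102.9, 361.1]
orientation: [-0.854, 1.646, -1.645]
ft_force: [-0.5, -0.1, -0.3]
width: 87.8
```

Run:
```python
from h import *
d,o=snap('wrist','w1'); print(o['ee_pos'],o['ft_force'],o['qpos'],d['vertical_fov'],d['T_tool_cam'].round(2))
z=R.from_rotvec(o['orientation']).as_matrix(); print(z.round(3),np.degrees(np.arctan2(z[1,2],z[0,2])))
```

```text
[ 569.48026941 -102.91170498  361.11346547] [-0.5175218  -0.12271423 -0.3453487 ] [-1.99272354e-01  2.40015994e-01  1.60878913e+00 -1.54021508e-04
  1.29378123e+00  4.14670382e-01] 65.70646984690485 [[   0.     -0.96   -0.27  -75.49]
 [   0.      0.27   -0.96 -143.83]
 [   1.      0.      0.      1.48]
 [   0.      0.      0.      1.  ]]
[[-0.576 -0.001  0.817]
 [-0.817  0.    -0.576]
 [ 0.001 -1.    -0.001]] -35.17392299967294
```

View pics/w1.png

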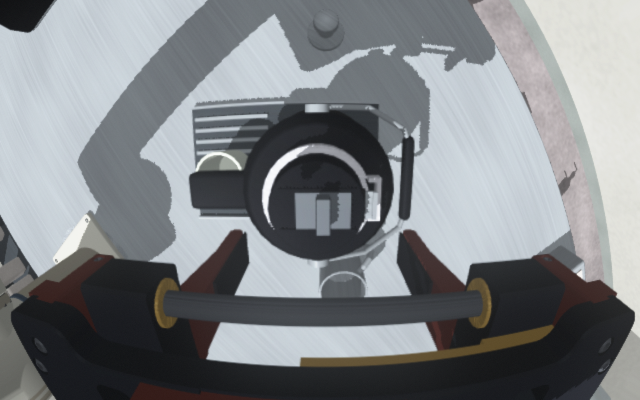

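The wrist view shows the ridge at about (323,214), midway between the fingers, with the lip pocket at (373,198) to its right. The alignment looks good, so I'll check it with depth.

Run:
```python
from h import *
d,o=np.load('pics/w1.npy',allow_pickle=True)
P=cloud(d,wristT(d,o))
p=P[120:260,240:400].reshape(-1,3); p=p[np.isfinite(p[:,0])]
def sel(a,b): return p[(p[:,2]>a)&(p[:,2]<b)]
rg=sel(282,295); print(len(rg),rg.mean(0),cv2.minAreaRect(rg[:,:2].astype(np.float32)))
pl=sel(262,274); pl=pl[np.hypot(pl[:,0]-566,pl[:,1]+100)<55]; print(cv2.minEnclosingCircle(pl[:,:2].astype(np.float32)),np.median(pl[:,2]))
x=np.array([np.cos(np.radians(-35.2)),np.sin(np.radians(-35.2))])
print('along err',(rg.mean(0)[:2]-o['ee_pos'][:2])@x)
g=P[190:225,290:350]; 
co=sel(230,250); print(np.histogram(co[:,2],bins=range(230,251)))
```

```text
526 [ 570.76665295 -103.34599059  287.54200375] ((570.2713012695312, -103.8436279296875), (28.999561309814453, 9.884391784667969), 55.03299331665039)
((566.108154296875, -100.47891998291016), 40.261192321777344) 269.15681901980804
along err 1.3014980106165117
(array([ 15,  17,  11,   6,   5,  19,  27,  39, 254, 760, 411,  39,   6,
        12,  14,  10,  12,  12,  10,   6]), array([230, 231, 232, 233, 234, 235, 236, 237, 238, 239, 240, 241, 242,
       243, 244, 245, 246, 247, 248, 249, 250]))
```

>>> {"name": "servo_tool", "arguments": {"moves": "0.001 -0.0006 -0.02 0 0 0.2; 0.001 -0.0006 -0.04 0 0 0.2; 0.001 -0.0006 -0.05 0 0 0.2; 0.001 -0.0006 -0.06 0 0 0.2; 0.001 -0.0006 -0.064 0 0 0.2; 0.001 -0.0006 -0.067 0 0 0.2; 0.001 -0.0006 -0.067 0 0 0.2; 0.001 -0.0006 -0.067 0 0 0.2", "hand": 140}}

```text
t: 3.15
ee_pos: [571.0, -101.8, 295.0]
orientation: [-0.857, 1.641, -1.641]
ft_force: [0.5, 0.3, -0.6]
width: 39.6
```

Run:
```python
from h import *
d,o=snap('wrist','w2'); print(o['ee_pos'],o['ft_force'],o['width'])
```

```text
[ 570.97815017 -101.83156885  295.04690494] [ 0.51164488  0.2547769  -0.61504093] 39.64608838234938
```

View pics/w2.png

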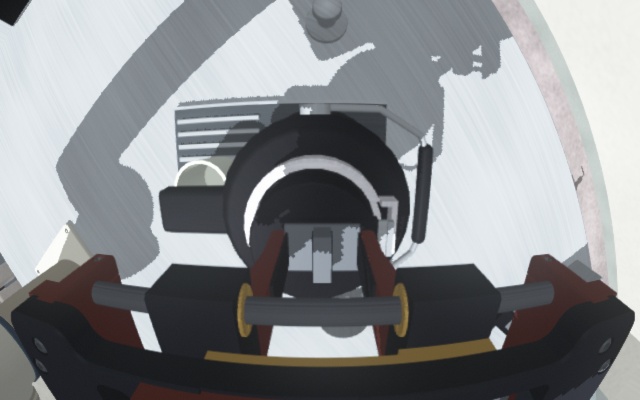

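The fingers straddle the ridge at (322,254) with a clear gap on both sides. I'll lower a little more and close.

>>> {"name": "servo_tool", "arguments": {"moves": "0 -0.001 -0.002 0 0 0; 0 -0.001 -0.002 0 0 0; 0 -0.001 -0.002 0 0 0; 0 -0.001 -0.002 0 0 0; 0 -0.001 -0.002 0 0 0", "hand": 255}}

```text
t: 3.82
ee_pos: [570.7, -102.7, 292.6]
orientation: [-0.858, 1.641, -1.641]
ft_force: [0.2, 0.9, -0.4]
width: 9.7
```

>>> {"name": "servo_tool", "arguments": {"moves": "-0.0016 0.0011 0 0 0 0; -0.0033 0.0023 0 0 0 0; -0.0049 0.0034 0 0 0 0; -0.0065 0.0046 0 0 0 0; -0.0065 0.0046 0 0 0 0"}}

```text
t: 4.45
ee_pos: [564.0, -98.0, 292.7]
orientation: [-0.858, 1.641, -1.641]
ft_force: [0.1, -1.4, 0.2]
width: 10.1
```

>>> {"name": "servo_tool", "arguments": {"moves": "-0.0008 0.0006 0 0 0 0; -0.0016 0.0011 0 0 0 0; -0.0016 0.0011 0 0 0 0"}}

```text
t: 4.82
ee_pos: [562.6, -97.0, 292.6]
orientation: [-0.858, 1.641, -1.641]
ft_force: [-0.5, -1.5, 0.2]
width: 9.6
```

>>> {"name": "servo_tool", "arguments": {"moves": "-0.0008 0.0006 0 0 0 0; -0.0008 0.0006 0 0 0 0"}}

```text
t: 5.08
ee_pos: [561.8, -96.4, 292.7]
orientation: [-0.858, 1.641, -1.641]
ft_force: [0.6, -2.2, -0.7]
width: 9.8
```

>>> {"name": "servo_tool", "arguments": {"moves": "-0.0004 0.0003 0 0 0 0; -0.0004 0.0003 0 0 0 0"}}

```text
t: 5.32
ee_pos: [561.4, -96.2, 292.6]
orientation: [-0.858, 1.641, -1.641]
ft_force: [-0.1, -2.6, -0.1]
width: 9.6
```

>>> {"name": "servo_tool", "arguments": {"moves": "-0.0004 0.0003 0 0 0 0; -0.0004 0.0003 0 0 0 0"}}

```text
t: 5.58
ee_pos: [561.0, -95.9, 292.7]
orientation: [-0.858, 1.641, -1.641]
ft_force: [-0.1, -3.5, -0.9]
width: 9.3
```

>>> {"name": "servo_tool", "arguments": {"moves": "-0.0004 0.0002 0 0 0 0; -0.0004 0.0002 0 0 0 0; -0.0004 0.0002 0 0 0 0"}}

```text
t: 5.95
ee_pos: [560.7, -95.7, 292.7]
orientation: [-0.858, 1.641, -1.641]
ft_force: [0.2, -3.1, -0.1]
width: 9.9
```

>>> {"name": "servo_tool", "arguments": {"moves": "-0.0004 0.0002 0 0 0 0; -0.0004 0.0002 0 0 0 0; -0.0004 0.0002 0 0 0 0"}}

```text
t: 6.32
ee_pos: [560.6, -95.6, 292.7]
orientation: [-0.857, 1.64, -1.641]
ft_force: [3.7, -4.0, -3.1]
width: 9.7
```

The slide is at its back stop after 12.3 mm of travel, and the force along the slide jumped to about 5 N. I'll relax slightly, then press, watching the force.

>>> {"name": "servo_tool", "arguments": {"moves": "0.0004 -0.0002 0 0 0 0; 0.0004 -0.0002 0 0 0 0; 0.0004 -0.0002 -0.001 0 0 0; 0.0004 -0.0002 -0.002 0 0 0; 0.0004 -0.0002 -0.002 0 0 0"}}

```text
t: 6.95
ee_pos: [560.7, -95.7, 290.9]
orientation: [-0.858, 1.641, -1.641]
ft_force: [0.1, -3.4, 3.7]
width: 9.5
```

>>> {"name": "servo_tool", "arguments": {"moves": "0 0 -0.001 0 0 0; 0 0 -0.002 0 0 0; 0 0 -0.002 0 0 0"}}

```text
t: 7.32
ee_pos: [560.7, -95.6, 288.6]
orientation: [-0.858, 1.641, -1.641]
ft_force: [-0.8, -3.9, 3.7]
width: 9.4
```

>>> {"name": "servo_tool", "arguments": {"moves": "-0.0002 -0.0003 -0.001 0 0 0; -0.0002 -0.0003 -0.002 0 0 0; -0.0002 -0.0003 -0.003 0 0 0; -0.0002 -0.0003 -0.004 0 0 0; -0.0002 -0.0003 -0.004 0 0 0"}}

```text
t: 7.95
ee_pos: [560.6, -95.7, 284.6]
orientation: [-0.857, 1.641, -1.641]
ft_force: [1.0, 0.6, 4.2]
width: 9.7
```

>>> {"name": "servo_tool", "arguments": {"moves": "0 0 -0.001 0 0 0; 0 0 -0.002 0 0 0; 0 0 -0.003 0 0 0; 0 0 -0.004 0 0 0; 0 0 -0.004 0 0 0"}}

```text
t: 8.57
ee_pos: [560.6, -95.7, 280.8]
orientation: [-0.857, 1.641, -1.641]
ft_force: [0.7, -0.1, 5.2]
width: 10.0
```

>>> {"name": "servo_tool", "arguments": {"moves": "0 0 -0.001 0 0 0; 0 0 -0.002 0 0 0; 0 0 -0.002 0 0 0"}}

```text
t: 8.95
ee_pos: [560.7, -95.7, 278.9]
orientation: [-0.857, 1.641, -1.641]
ft_force: [-0.3, 0.9, 5.8]
width: 9.9
```

>>> {"name": "servo_tool", "arguments": {"moves": "0 0 -0.001 0 0 0; 0 0 -0.002 0 0 0; 0 0 -0.002 0 0 0"}}

```text
t: 9.32
ee_pos: [560.7, -95.7, 276.9]
orientation: [-0.857, 1.641, -1.641]
ft_force: [-0.7, 1.3, 7.3]
width: 9.8
```

>>> {"name": "servo_tool", "arguments": {"moves": "0 0 -0.001 0 0 0; 0 0 -0.002 0 0 0; 0 0 -0.002 0 0 0"}}

```text
t: 9.7
ee_pos: [560.7, -95.7, 274.9]
orientation: [-0.857, 1.641, -1.641]
ft_force: [0.0, -0.0, 6.7]
width: 9.7
```

>>> {"name": "servo_tool", "arguments": {"moves": "0 0 -0.001 0 0 0; 0 0 -0.002 0 0 0; 0 0 -0.002 0 0 0"}}

```text
t: 10.07
ee_pos: [560.6, -95.7, 273.0]
orientation: [-0.857, 1.641, -1.641]
ft_force: [-0.2, 0.8, 7.0]
width: 9.8
```

>>> {"name": "servo_tool", "arguments": {"moves": "0 0 -0.0005 0 0 0; 0 0 -0.001 0 0 0; 0 0 -0.001 0 0 0"}}

```text
t: 10.45
ee_pos: [560.7, -95.7, 272.1]
orientation: [-0.857, 1.641, -1.641]
ft_force: [-0.3, 0.5, 6.8]
width: 10.1
```

>>> {"name": "servo_tool", "arguments": {"moves": "0 0 -0.0005 0 0 0; 0 0 -0.001 0 0 0; 0 0 -0.001 0 0 0"}}

```text
t: 10.82
ee_pos: [560.7, -95.7, 271.1]
orientation: [-0.857, 1.641, -1.641]
ft_force: [-0.4, 0.3, 7.8]
width: 9.9
```

Stroke is about 21.5 mm and the force matches the spring alone. From here I go in single 0.5–1 mm steps.

>>> {"name": "servo_tool", "arguments": {"moves": "0 0 -0.0005 0 0 0; 0 0 -0.001 0 0 0; 0 0 -0.001 0 0 0"}}

```text
t: 11.2
ee_pos: [560.7, -95.8, 270.1]
orientation: [-0.857, 1.641, -1.641]
ft_force: [-0.2, -0.9, 7.8]
width: 9.8
```

>>> {"name": "servo_tool", "arguments": {"moves": "0 0 -0.0005 0 0 0; 0 0 -0.001 0 0 0; 0 0 -0.001 0 0 0"}}

```text
t: 11.58
ee_pos: [560.7, -95.7, 269.2]
orientation: [-0.857, 1.641, -1.641]
ft_force: [-0.0, 1.5, 8.4]
width: 9.6
```

>>> {"name": "servo_tool", "arguments": {"moves": "0 0 -0.0005 0 0 0; 0 0 -0.0005 0 0 0"}}

```text
t: 11.82
ee_pos: [560.7, -95.7, 268.7]
orientation: [-0.857, 1.641, -1.641]
ft_force: [-0.3, 1.4, 8.7]
width: 9.8
```

>>> {"name": "servo_tool", "arguments": {"moves": "0 0 -0.0005 0 0 0; 0 0 -0.0005 0 0 0"}}

```text
t: 12.08
ee_pos: [560.7, -95.8, 268.2]
orientation: [-0.857, 1.641, -1.641]
ft_force: [-1.4, 1.6, 8.9]
width: 10.0
```

>>> {"name": "servo_tool", "arguments": {"moves": "0 0 -0.0005 0 0 0; 0 0 -0.0005 0 0 0; 0 0 -0.0005 0 0 0"}}

```text
t: 12.45
ee_pos: [560.7, -95.8, 267.8]
orientation: [-0.857, 1.641, -1.641]
ft_force: [-0.6, 0.7, 8.8]
width: 9.6
```

>>> {"name": "servo_tool", "arguments": {"moves": "0 0 -0.0004 0 0 0; 0 0 -0.0004 0 0 0; 0 0 -0.0004 0 0 0"}}

```text
t: 12.82
ee_pos: [560.7, -95.8, 267.4]
orientation: [-0.857, 1.641, -1.641]
ft_force: [-0.2, 1.5, 8.7]
width: 9.5
```

>>> {"name": "servo_tool", "arguments": {"moves": "0 0 -0.0004 0 0 0; 0 0 -0.0004 0 0 0; 0 0 -0.0004 0 0 0"}}

```text
t: 13.2
ee_pos: [560.7, -95.8, 267.0]
orientation: [-0.857, 1.641, -1.641]
ft_force: [-0.8, 1.1, 9.1]
width: 9.9
```

>>> {"name": "servo_tool", "arguments": {"moves": "0 0 -0.0004 0 0 0; 0 0 -0.0004 0 0 0; 0 0 -0.0004 0 0 0"}}

```text
t: 13.58
ee_pos: [561.0, -95.9, 267.0]
orientation: [-0.856, 1.64, -1.641]
ft_force: [-0.9, 1.6, 10.6]
width: 9.4
```

The plate is on its seat: z stopped at 267.0 while the force rose, which puts the stroke at about 25.7 mm. Now I slide the lock out, keeping z held.

>>> {"name": "servo_tool", "arguments": {"moves": "0.0010 -0.0007 0 0 0 0; 0.0020 -0.0014 0 0 0 0; 0.0033 -0.0022 0 0 0 0; 0.0033 -0.0022 0 0 0 0"}}

```text
t: 14.08
ee_pos: [564.3, -98.3, 267.0]
orientation: [-0.856, 1.64, -1.642]
ft_force: [-0.8, -0.8, 10.2]
width: 9.5
```

>>> {"name": "servo_tool", "arguments": {"moves": "0.0008 -0.0006 0 0 0 0; 0.0017 -0.0011 0 0 0 0; 0.0025 -0.0017 0 0 0 0; 0.0025 -0.0017 0 0 0 0"}}

```text
t: 14.58
ee_pos: [566.7, -99.9, 267.0]
orientation: [-0.857, 1.64, -1.641]
ft_force: [-1.6, -0.3, 10.5]
width: 9.8
```

>>> {"name": "servo_tool", "arguments": {"moves": "0.0008 -0.0006 0 0 0 0; 0.0017 -0.0011 0 0 0 0; 0.0017 -0.0011 0 0 0 0"}}

```text
t: 14.95
ee_pos: [568.4, -101.1, 266.9]
orientation: [-0.857, 1.64, -1.641]
ft_force: [-0.5, -0.4, 11.0]
width: 9.7
```

>>> {"name": "servo_tool", "arguments": {"moves": "0.0008 -0.0006 0 0 0 0; 0.0012 -0.0008 0 0 0 0; 0.0012 -0.0008 0 0 0 0"}}

```text
t: 15.32
ee_pos: [569.6, -101.9, 267.0]
orientation: [-0.857, 1.64, -1.641]
ft_force: [-1.8, -0.2, 10.1]
width: 10.2
```

>>> {"name": "servo_tool", "arguments": {"moves": "0.0008 -0.0006 0 0 0 0; 0.0012 -0.0008 0 0 0 0; 0.0012 -0.0008 0 0 0 0"}}

```text
t: 15.7
ee_pos: [570.7, -102.7, 267.0]
orientation: [-0.857, 1.64, -1.641]
ft_force: [-2.1, -1.0, 10.3]
width: 9.7
```

>>> {"name": "servo_tool", "arguments": {"moves": "0.0006 -0.0004 0 0 0 0; 0.0006 -0.0004 0 0 0 0"}}

```text
t: 15.95
ee_pos: [571.3, -103.1, 267.0]
orientation: [-0.857, 1.64, -1.642]
ft_force: [-1.3, -1.2, 10.0]
width: 9.4
```

>>> {"name": "servo_tool", "arguments": {"moves": "0.0004 -0.0003 0 0 0 0; 0.0004 -0.0003 0 0 0 0"}}

```text
t: 16.2
ee_pos: [571.7, -103.4, 267.0]
orientation: [-0.857, 1.64, -1.641]
ft_force: [-1.0, -0.7, 10.7]
width: 9.8
```

>>> {"name": "servo_tool", "arguments": {"moves": "0.0004 -0.0003 0 0 0 0; 0.0004 -0.0003 0 0 0 0; 0.0004 -0.0003 0 0 0 0"}}

```text
t: 16.58
ee_pos: [572.1, -103.7, 267.0]
orientation: [-0.857, 1.64, -1.641]
ft_force: [-1.6, -0.4, 10.3]
width: 9.8
```

>>> {"name": "servo_tool", "arguments": {"moves": "0.0003 -0.0002 0 0 0 0; 0.0003 -0.0002 0 0 0 0; 0.0003 -0.0002 0 0 0 0"}}

```text
t: 16.95
ee_pos: [572.2, -103.7, 267.0]
orientation: [-0.857, 1.641, -1.641]
ft_force: [-1.7, 0.8, 11.2]
width: 9.9
```

>>> {"name": "servo_tool", "arguments": {"moves": "0.0003 -0.0002 0 0 0 0; 0.0003 -0.0002 0 0 0 0; 0.0003 -0.0002 0 0 0 0"}}

```text
t: 17.32
ee_pos: [572.2, -103.7, 267.0]
orientation: [-0.858, 1.641, -1.641]
ft_force: [-4.0, 2.1, 12.4]
width: 9.8
```

That is the pocket's end wall: 14.1 mm of travel, with the force along the slide at about 4.5 N. I'll relax sideways and let the plate rise gently until the nib catches.

>>> {"name": "servo_tool", "arguments": {"moves": "-0.0004 0.0003 0.0003 0 0 0; -0.0004 0.0003 0.001 0 0 0; -0.0004 0.0003 0.0015 0 0 0; -0.0004 0.0003 0.002 0 0 0; -0.0004 0.0003 0.002 0 0 0"}}

```text
t: 17.95
ee_pos: [572.2, -103.7, 268.5]
orientation: [-0.857, 1.64, -1.641]
ft_force: [-0.1, -1.0, 7.3]
width: 9.7
```

>>> {"name": "servo_tool", "arguments": {"moves": "0 0 0.0005 0 0 0; 0 0 0.001 0 0 0; 0 0 0.001 0 0 0"}}

```text
t: 18.32
ee_pos: [572.1, -103.7, 269.5]
orientation: [-0.857, 1.64, -1.641]
ft_force: [-0.3, -0.3, 7.8]
width: 9.5
```

>>> {"name": "servo_tool", "arguments": {"moves": "0 0 0.0005 0 0 0; 0 0 0.0005 0 0 0; 0 0 0.0005 0 0 0"}}

```text
t: 18.7
ee_pos: [572.2, -103.7, 270.0]
orientation: [-0.857, 1.64, -1.641]
ft_force: [-0.3, -0.8, 8.5]
width: 9.7
```

>>> {"name": "servo_tool", "arguments": {"moves": "0 0 0.0005 0 0 0; 0 0 0.0005 0 0 0; 0 0 0.0005 0 0 0"}}

```text
t: 19.08
ee_pos: [572.2, -103.7, 270.5]
orientation: [-0.857, 1.64, -1.641]
ft_force: [-0.5, -0.3, 8.9]
width: 9.6
```

>>> {"name": "servo_tool", "arguments": {"moves": "0 0 0.0004 0 0 0; 0 0 0.0004 0 0 0; 0 0 0.0004 0 0 0"}}

```text
t: 19.45
ee_pos: [572.1, -103.7, 270.6]
orientation: [-0.858, 1.641, -1.641]
ft_force: [0.3, -1.4, 5.4]
width: 9.9
```

>>> {"name": "servo_tool", "arguments": {"moves": "0 0 0.0003 0 0 0; 0 0 0.0005 0 0 0; 0 0 0.0005 0 0 0"}}

```text
t: 19.82
ee_pos: [572.2, -103.7, 270.7]
orientation: [-0.858, 1.641, -1.641]
ft_force: [2.1, -1.5, 1.6]
width: 9.4
```

The lip now carries the load: force is down to 1.6 N with z stalled. Releasing.

>>> {"name": "servo_tool", "arguments": {"moves": "0 0 0 0 0 0; 0 0 0 0 0 0; 0 0 0 0 0 0; 0 0 0 0 0 0; 0 0 0.005 0 0 0; 0 0 0.015 0 0 0; 0 0 0.03 0 0 0; 0 0 0.05 0 0 0", "hand": 140}}

```text
t: 20.82
ee_pos: [572.0, -103.7, 322.2]
orientation: [-0.858, 1.641, -1.641]
ft_force: [0.7, 0.1, -0.0]
width: 39.5
```

Run:
```python
from h import *
d,o=snap('wrist','w3'); print(o['ee_pos'],o['ft_force'],o['width'])
P=cloud(d,wristT(d,o)); p=P[100:300,240:400].reshape(-1,3); p=p[np.isfinite(p[:,0])]
p=p[np.hypot(p[:,0]-566,p[:,1]+100)<40]
print(np.histogram(p[:,2],bins=range(236,296,2)))
rg=p[(p[:,2]>258)&(p[:,2]<275)];print(rg.mean(0),np.median(rg[:,2]),cv2.minAreaRect(rg[:,:2].astype(np.float32)))
```

```text
[ 572.01665603 -103.67928356  322.16743095] [ 0.65792785  0.09006911 -0.01493147] 39.53215845670846
(array([  25,   30,   30,   29,  365, 4097, 1537,  998,   11,    9,   14,
          8,   11,   58,  236,  319,    1,    0,    0,    0,    0,    0,
          0,    0,    0,    0,    0,    0,    0]), array([236, 238, 240, 242, 244, 246, 248, 250, 252, 254, 256, 258, 260,
       262, 264, 266, 268, 270, 272, 274, 276, 278, 280, 282, 284, 286,
       288, 290, 292, 294]))
[ 573.41828204 -104.727233    265.61013606] 266.0123294079708 ((572.8983764648438, -105.92073059082031), (29.187768936157227, 10.452287673950195), 54.9727897644043)
```

View pics/w3.png

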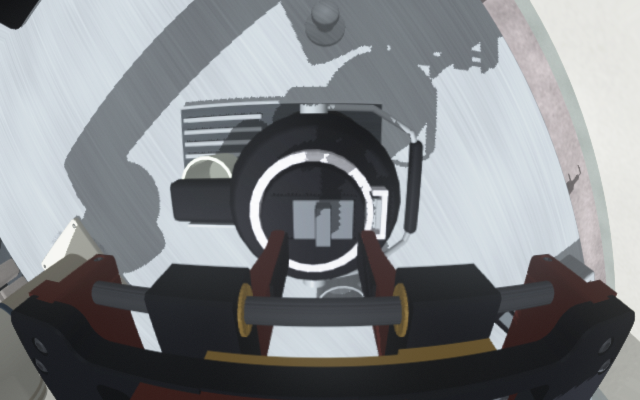

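The wrist view shows the ridge at about (324,224), now about 21–22 mm lower than at the start, with the plate flat inside the collar. It stays down with nothing touching it. I'll back away a little more, let time pass, check again and hand in.

>>> {"name": "servo_tool", "arguments": {"moves": "0 0 0.02 0 0 0; 0 0 0.04 0 0 0; 0 0 0.05 0 0 0; 0 0 0.05 0 0 0; 0 0 0.05 0 0 0; 0 0 0.05 0 0 0; 0 0 0.05 0 0 0; 0 0 0.05 0 0 0"}}

```text
t: 21.88
ee_pos: [571.9, -103.7, 370.6]
orientation: [-0.858, 1.641, -1.641]
ft_force: [0.4, 0.1, -0.3]
width: 39.6
```

Run:
```python
from h import *
d,o=snap('wrist','w4'); print(o['ee_pos'],o['ft_force'],o['t'])
P=cloud(d,wristT(d,o)); p=P[100:300,240:400].reshape(-1,3); p=p[np.isfinite(p[:,0])]
p=p[np.hypot(p[:,0]-566,p[:,1]+100)<38]
rg=p[(p[:,2]>258)&(p[:,2]<295)];print('ridge',np.median(rg,0)); print('plate',np.median(p[(p[:,2]<258),2]))
print(ctrl.close_job())
```

```text
[ 571.93131252 -103.66379393  370.59419341] [ 0.42716699  0.10971759 -0.29892834] 21.875
ridge [ 573.45067416 -104.37467301  265.9933499 ]
plate 247.53133405667592
the job is handed in; nothing more can be done
None
```

The airpot's pump is locked down, and the job was handed in at about 22 s of the 59 s allowed.

- **Drawing back:** I pinched the thumb ridge and drew the slide back 12.3 mm to its stop, where the force along it reached about 5 N.
- **Pressing:** I pressed the plate down about 25.7 mm until I felt the seat. Height stopped changing while the vertical force rose from about 9 to 10.6 N.
- **Sliding out:** With the plate held there, I slid the lock out 14.1 mm to the pocket's end wall, at about 4.5 N along the slide. The vertical reading peaked briefly at 12.4 N there. About 8 N of that is the spring, so the seat itself took roughly 4 N by my estimate.
- **Catching:** I let the plate rise about 3.6 mm. It stopped there and the load on the gripper dropped from about 8.9 to 1.6 N, so the lip was holding it. Then I opened the fingers and backed off.

**Last checks:** about a second after release, with the arm clear, the ridge top was at 266.0 mm and the plate at about 247.5 mm, both unchanged since I let go. That is about 21 mm below the raised position. The ridge (21.0 mm) and plate (20.5 mm) readings came out slightly less than the 22 mm felt by hand, which is within the cameras' 2 mm calibration. I never touched the cup, jug or tamper, but I did not measure their positions again at the end. No check failed.

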